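# Turn the swivel hook to its stop and hang the scraper

## Task

Gently turn the stiff swivel hook on the steel stand until it is fully home against its stop, facing the way the white stripe on the stand's foot points. Then lift the red scraper out of its grey draining block, thread its slot over the hook, lower it until you feel it bear on the hook, and only then let go, leaving it hanging freely with the hook still home. Never push or squeeze the hook with more than about 30 N, and leave the kettle, the tub and the lemon squeezer where they stand.

Things in the scene. Friction and masses are not known exactly. Their poses are not given: they have to be found in the camera images.
- stand: Fixed steel hook stand: dark round foot 110 mm across, 14 mm high, with a telescopic post up to 30 mm across, which carries a collar 44 mm across and, on it, the turning turret with the hook. Origin: centre of the foot's underside on the post's axis, z up. A white stripe on the foot and a white mark on the collar point along the stand's -x: the hook's home direction.
- hook_axis (a point): Point on the post's axis, 215 mm above the granite: about the middle of the hook's possible heights, NOT its actual height. The post is drawn out and locked: the centre of the hook's arm is anywhere from 192 to 232 mm above the granite, not measured; find it by touch or sight. The turret (32 mm across, flat top) ends 10 mm above the arm's centre; the collar's top is 17 mm below that centre.
- hook (a joint): Swivel angle of the hook about the post, rad. 0 = against the stop, pointing along the stand's -x; grows as it turns clockwise seen from above (to 2.4): turn it counter-clockwise to bring it home. Stiff: about 0.2 N m (5 N sideways 40 mm from the axis); stays where left. The stop is hard. The brass hook: level round arm 8 mm thick, out to 56 mm from the axis, then bent up and outward to its end.
- scraper: Stiff red silicone bowl scraper standing upright in the block: flat plate 8 mm thick (x), 136 mm tall, about 90 g. Origin: centre of its lower edge; z up. Blade 80 mm wide (y) from 0 to 62 mm; handle 36 mm wide (y) above. Slot right through the handle (along x), 16 mm wide, from 96 to 128 mm, with 8 mm of plate above and 10 mm each side. Both faces alike.
- slot_top (a point): Middle of the slot's upper edge in the scraper (128 mm above its lower edge, on the plate's centre plane): the edge that rests on the hook's arm (on its top, 4 mm above the arm's centre). Axes as the scraper's. The hook's upturned round end is centred 65 mm from the post's axis and 13 mm above the arm's centre (top 17 mm above): it must pass through the slot.
- block: Fixed grey plastic draining block, 70 mm (x) by 110 mm (y) by 42 mm high, with a pocket 10 mm (x) by 84 mm (y) and 36 mm deep, open at the top, in which the scraper's blade stands (its lower edge 6 mm above the granite). Origin: centre of its underside; z up.
- kettle: Glass kettle with a blue base and lid, 164 mm across, 203 mm tall with its knob, a black handle reaching 125 mm out along its +y and a steel spout to 90 mm along its -y. Origin: centre of its underside. Leave alone.
- tub: White plastic tub with a lid, 93 by 128 mm (x, y), 68 mm high, a lid tab to -x. Origin: centre of its underside. Leave alone.
- squeezer: Stainless steel lemon squeezer: round dish 104 mm across with a ribbed cone in the middle, 46 mm high, a tab handle reaching 97 mm along its -x and a short lip to +y. Origin: centre of its underside. Leave alone.
There are look-alikes about, which are no part of the job. There is more than one size of the stand; the job needs the middle-sized. Several things have the shape of the scraper; the one meant has the colours described above.

How it is judged:
By the outcome, as a careful person would: the job done as asked, in the order asked, and still so for the second after the job is handed in, with the robot touching nothing.
It also fails if it takes over 72 s, if anything falls off the work surface, if the arm or the gripper's body presses on something with over 40 N, if the wrist force passes 120 N, or if a joint passes its speed limit or range.

## Robot

A 6-joint arm with a two-finger parallel gripper is mounted at the origin on the work surface. World frame = base frame: x ahead of the robot, y to its left, z up, the work surface at z = 0. Lengths are in m, angles in degrees, forces in N, time in s.
With the tool pointing down it reaches from about 0.35 to 0.95 m from the base axis. Payload 17.4 kg.
Tool frame: the origin (TCP) lies at the very end of the fingers, on their centre line; the grasp point (between the pads) lies 19 mm behind it; z points along the fingers, x is the direction in which the jaws open and shut, and the axes are right-handed (so a half turn about z gives the same grasp; the last joint's range is limited). The gripper opens to 93 mm and grips with 3 to 60 N. Pads are 15 mm wide; open, the fingers measure 128 mm over their backs; the gripper's body (75 mm by 188 mm) begins 65 mm behind the grasp point.
Start: joints at [68.709, 6.646, 82.598, -0, 90.757, -2.166], TCP at [0.221, 0.638, 0.219] pointing down, gripper open.
Joint ranges: [-162.19, 162.19], [-47.58, 125.68], [4.15, 143.07], [-65.23, 245.23], [0.69, 171.88], [-170.13, 170.13]. Speed limits (degrees/s): [108.29, 108.29, 127.2, 180, 180, 180].

## Interface

Orientations are given as a 3x3 rotation matrix whose columns are the frame's x, y, z axes.
In Python, from rig import * gives the robot as it stands.
- The arm moves only by the tool send_rows, never from a script. Its argument "motion" is one flat list of numbers, 4 for each row, row after row: the shift along the tool's x, y, z in m, then the turn about the tool's z in degrees. A call has 1 to 5 rows; each row shifts and turns the commanded pose from where the row before left it, along the tool's axes as they then stand; what a row does not reach is not made up. A row lasts 1/8 s, in which the tool goes at most 62.5 mm and 10.7 degrees, less where a joint would pass 70% of its speed; a pose out of reach is approached as far as the arm can. A call is refused whole if a number of a shift passes 0.0625 or a number of a turn 10.7, either way. A call with a gripper value outside its range is refused whole. "jaw" is the opening, from 0 (shut) to 1 (fully open), set as the call begins (left out, the last holds). The fingers move at their own pace and stop on an object; "force" is the grip in N (left out, the last holds). Time passes only in rows, so rows that do not move let the fingers close. It gives the time, the measured TCP pose, the force and the opening at its end, in the units of the state.
- state(): the state, without advancing time (a new reading comes with each control period).
- read_camera(name): name is "scene" or "top"; returns a dict with "frame" (400x640x3 uint8, red, green, blue), "vertical_fov" (degrees; the focal length in pixels is half the picture's height over the tangent of half this angle, whatever the lens; pixels are square), "cx", "cy" (the principal point, pixels), "distortion" ([k1, k2, p1, p2, k3] as OpenCV has them; the pictures are not rectified), "pose" (4x4, takes a point from camera to world coordinates). Camera axes: x right, y down, z forward; pixel columns grow to the right and rows downward; lengths in m; the calibration is good to about 2 mm. A picture is of the moment at which its call begins. There is no depth.
- job_done(): hands the job in, once; it reports no verdict.
The state is a dict: "time_s": time; "joint_pos": joint angles; "dq": joint speeds; "joint_efforts": joint torques, N m; "tool_pos": TCP position; "tcp_rot": TCP orientation; "wrist_force": force on the tool from outside, world axes, zero at the start; "torque": the same for the moment, N m; "width": finger opening in m.
Only numpy, scipy, OpenCV 4.12 (cv2) and the standard library are available. Lean on these libraries where they do the work, as an engineer would, in place of code of your own. Each camera call takes 0.05 s, during which the arm holds its last target.

## Working session

There is one attempt and no reset: what is moved stays moved. The work goes in short steps, Python scripts to look and compute and a tool call to move; the robot and the scene stay as the last step left them, time stands still between calls to the robot, and variables do not carry over. Pictures are saved under pics/ and viewed, and the job is handed in when it is done.

Besides the shell and the picture viewer there is one more tool, called after "Request:" as a command line: name --argument value ..., lists and objects as JSON in quotes. send_rows: Moves the arm, as the interface text tells. Its arguments: {"type":"object","properties":{"motion":{"type":"array","items":{"type":"number"}},"jaw":{"type":"number"},"force":{"type":"number"}},"required":["motion"]}

```bash
mkdir -p pics
cat > h.py <<'E'
from rig import *
import numpy as np, cv2
def cam(n):
    c=read_camera(n); np.save('/tmp/'+n+'.npy',c,allow_pickle=True); return c
def ld(n): return np.load('/tmp/'+n+'.npy',allow_pickle=True).item()
def K(c):
    f=200/np.tan(np.radians(c['vertical_fov'])/2); return np.array([[f,0,c['cx']],[0,f,c['cy']],[0,0,1.]])
def ray(c,u,v):
    p=cv2.undistortPoints(np.array([[[u,v]]],float),K(c),np.array(c['distortion'],float))[0,0]
    P=np.array(c['pose']); return P[:3,3],P[:3,:3]@np.array([p[0],p[1],1])
def atz(c,u,v,z):
    o,d=ray(c,u,v); return o+d*(z-o[2])/d[2]
def proj(c,pts):
    P=np.linalg.inv(np.array(c['pose'])); pts=np.atleast_2d(np.array(pts,float))
    return cv2.projectPoints(pts,cv2.Rodrigues(P[:3,:3])[0],P[:3,3],K(c),np.array(c['distortion'],float))[0][:,0]
def crop(c,x0,y0,x1,y1,s,name):
    cv2.imwrite('pics/'+name,cv2.resize(c['frame'][y0:y1,x0:x1,::-1],None,fx=s,fy=s,interpolation=cv2.INTER_CUBIC))
E
python3 - <<'E'
from h import *
for n in('scene','top'):
    c=cam(n); crop(c,0,0,640,400,1.25,n+'0.png'); print(n,c['vertical_fov'],np.round(c['pose'],3).tolist(),c['distortion'])
s=state();print(s)
E
```

```text
scene 44.06365814613228 [[0.409, 0.694, -0.593, 1.414], [0.912, -0.321, 0.254, -0.247], [-0.014, -0.645, -0.764, 1.266], [0.0, 0.0, 0.0, 1.0]] [-0.03224564  0.          0.          0.          0.        ]
top 42.766913946654654 [[0.023, -0.985, 0.173, 0.353], [-1.0, -0.024, -0.002, 0.11], [0.006, -0.173, -0.985, 1.461], [0.0, 0.0, 0.0, 1.0]] [-0.13027054  0.          0.          0.          0.        ]
{'time_s': 0.1, 'joint_pos': array([ 6.87094398e+01,  6.67173162e+00,  8.26319952e+01,  5.16207289e-04,
        9.07578844e+01, -2.16710590e+00]), 'dq': array([-0.03043634, -0.05257639, -0.15310239,  0.08154263, -0.15808842,
        0.00929809]), 'joint_efforts': array([ 2.03363634e-03, -7.22895384e+01, -6.23867011e+01,  7.81873148e-02,
        2.27043475e-02, -6.59084708e-05]), 'tool_pos': array([0.22108423, 0.63756443, 0.217974  ]), 'tcp_rot': array([[ 3.27604369e-01,  9.44814912e-01, -3.98839867e-04],
       [ 9.44814386e-01, -3.27604608e-01, -9.98658809e-04],
       [-1.07420951e-03, -4.96646549e-05, -9.99999422e-01]]), 'wrist_force': array([0.06785293, 0.34948708, 0.60538556]), 'torque': array([-0.04794519, -0.02176941,  0.01116139]), 'width': 0.09284729893913926}
```

View pics/scene0.png

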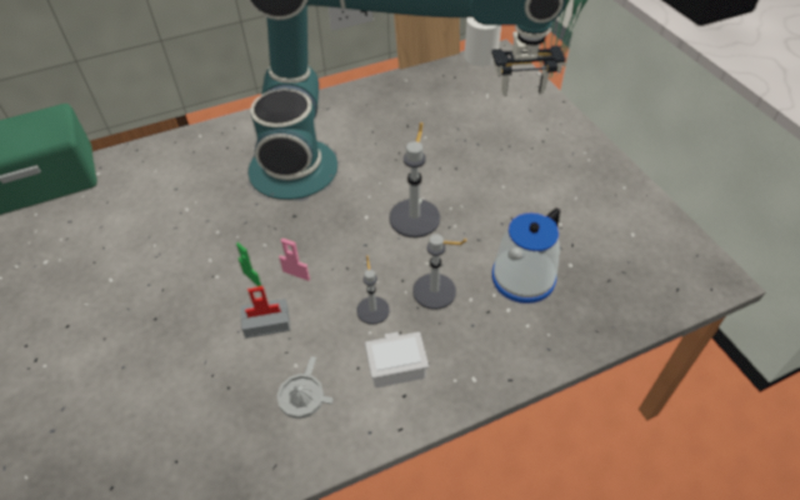

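View pics/top0.png

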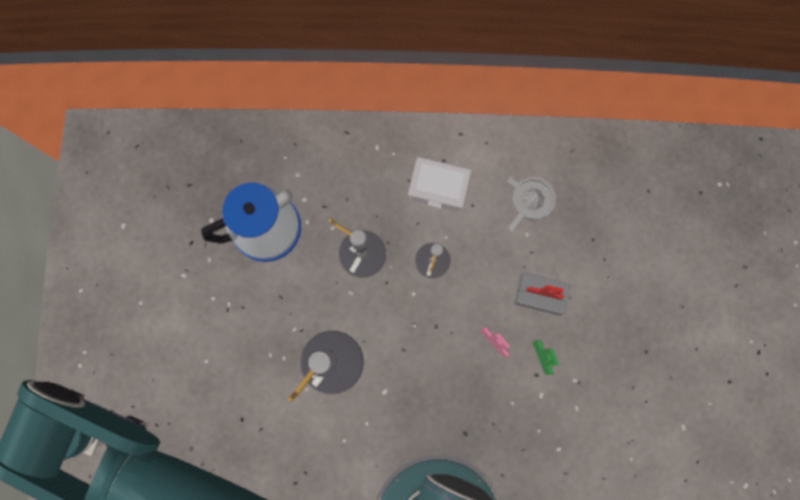

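Three stands: large at top-view (332,361), middle at (362,254) and small at (433,260). Three scrapers: pink (496,341), green (545,356) and red in the grey block (545,292). Next I'll check the sizes in enlarged crops.

Run:
```python
from h import *
c=ld('top'); crop(c,240,160,360,235,6.6,'t1.png'); crop(c,400,205,470,257,10,'t2.png')
c=ld('scene'); crop(c,310,175,390,255,7,'s1.png'); crop(c,180,215,245,275,9,'s2.png')
```

```text
(no output)
```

View pics/t1.png

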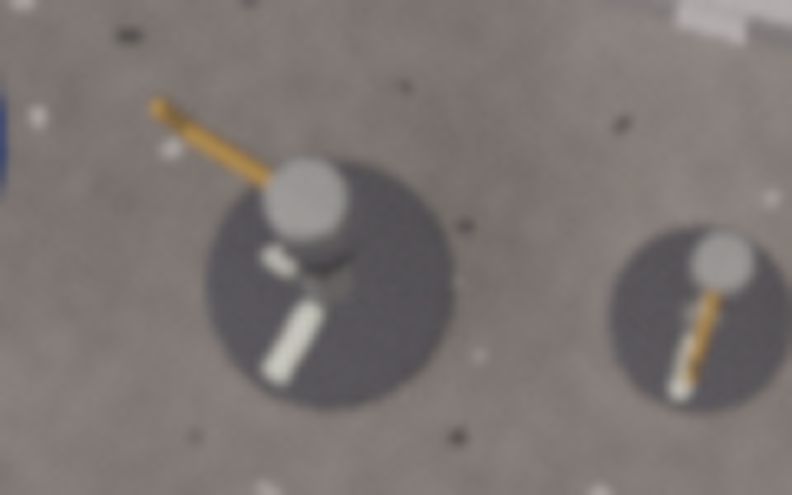

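View pics/t2.png

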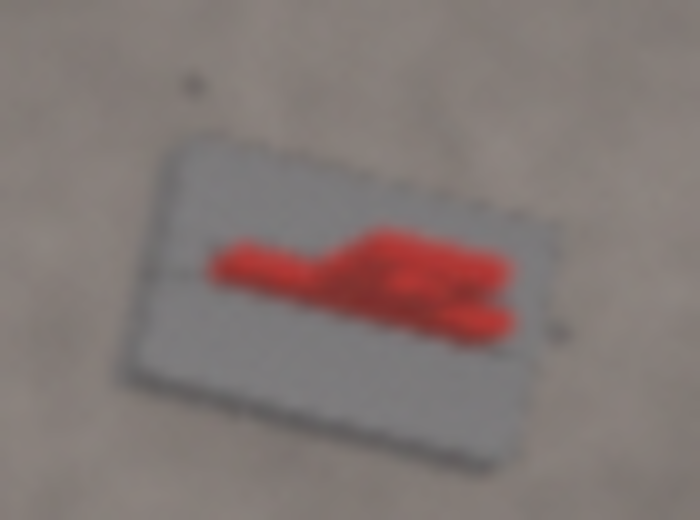

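View pics/s1.png

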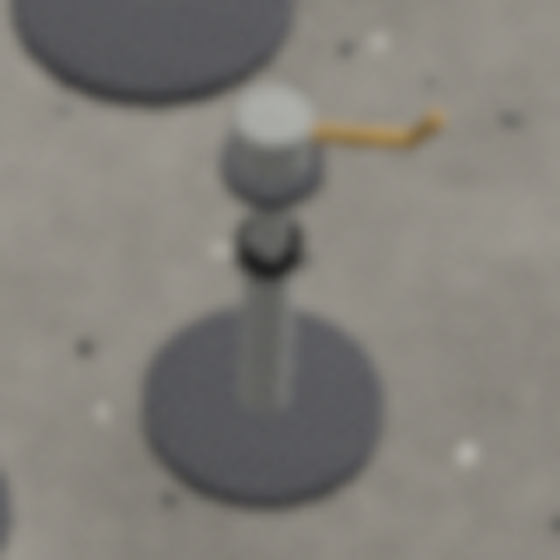

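View pics/s2.png

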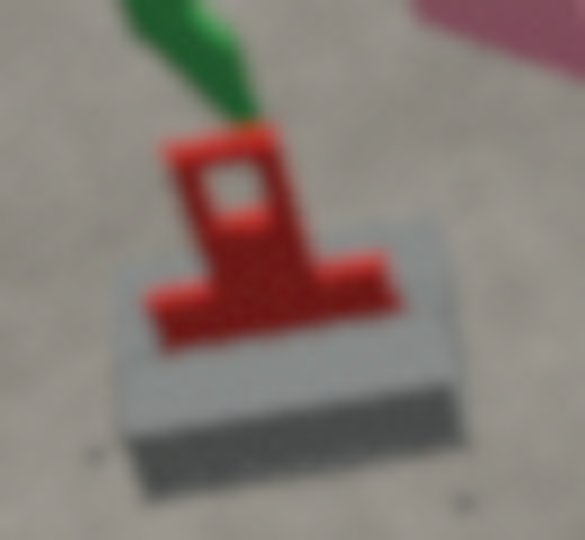

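```bash
cat >> h.py <<'E'
def tri(*obs):
    A=np.zeros((3,3));b=np.zeros(3)
    for c,u,v in obs:
        o,d=ray(c,u,v); d=d/np.linalg.norm(d); M=np.eye(3)-np.outer(d,d); A+=M;b+=M@o
    x=np.linalg.solve(A,b); return x,[np.linalg.norm((np.eye(3)-np.outer(d,d))@(x-o)) for o,d in [(ray(*q)[0],ray(*q)[1]/np.linalg.norm(ray(*q)[1])) for q in obs]]
E
python3 - <<'E'
from h import *
t=ld('top');s=ld('scene')
T1=lambda x,y:(240+x/6.6-.42,160+y/6.6-.42)
T2=lambda x,y:(400+x/10-.45,205+y/10-.45)
S1=lambda x,y:(310+x/7-.43,175+y/7-.43)
S2=lambda x,y:(180+x/9-.44,215+y/9-.44)
np.set_printoptions(precision=4,suppress=True)
print('foot top',atz(t,*T1(331,284),.014),'diam',np.linalg.norm(atz(t,*T1(207,284),.014)-atz(t,*T1(454,284),.014)))
print('small diam',np.linalg.norm(atz(t,*T1(608,320),.014)-atz(t,*T1(792,320),.014)))
print('foot scene',atz(s,*S1(263,400),.010))
print('turret',tri((t,*T1(306,198)),(s,*S1(275,113))))
print('tip',tri((t,*T1(157,107)),(s,*S1(437,118))))
a=atz(t,*T1(318,305),.014);b=atz(t,*T1(273,380),.014);print('stripe',a,b,np.degrees(np.arctan2(*(b-a)[[1,0]])))
q=[atz(t,*T2(*p),.042)for p in[(185,143),(560,225),(510,455),(135,368)]];print('block',np.array(q),np.mean(q,0))
e=q[1]-q[0]+q[2]-q[3];print('block long dir',np.degrees(np.arctan2(e[1],e[0])),np.linalg.norm(e)/2, np.linalg.norm(q[0]-q[3]),np.linalg.norm(q[1]-q[2]))
for zz in(.142,):
  print('scr top scene',[atz(s,*S2(*p),zz) for p in[(168,152),(282,128)]])
  print('scr top top',[atz(t,*T2(*p),zz) for p in[(385,235),(512,268)]])
print('blade shoulders top z.068',[atz(t,*T2(*p),.068) for p in[(212,262),(512,330)]])
E
```

```text
foot top [0.594  0.1834 0.014 ] diam 0.10754100251264656
small diam 0.08008374160918721
foot scene [0.5958 0.1846 0.01  ]
turret (array([0.5951, 0.1846, 0.2054]), [np.float64(0.00044379875489794756), np.float64(0.0004437987548979849)])
tip (array([0.6281, 0.2418, 0.2092]), [np.float64(9.16470183003471e-05), np.float64(9.164701830048996e-05)])
stripe [0.5846 0.1887 0.014 ] [0.5513 0.2071 0.014 ] 151.07982498952103
block [[ 0.5516 -0.1807  0.042 ]
 [ 0.5305 -0.2879  0.042 ]
 [ 0.4653 -0.2724  0.042 ]
 [ 0.4877 -0.166   0.042 ]] [ 0.5088 -0.2268  0.042 ]
block long dir -101.53416431597817 0.10898857102122449 0.06552288145715575 0.06708688411172743
scr top scene [array([ 0.5045, -0.2437,  0.142 ]), array([ 0.5104, -0.2082,  0.142 ])]
scr top top [array([ 0.5144, -0.213 ,  0.142 ]), array([ 0.5064, -0.2468,  0.142 ])]
blade shoulders top z.068 [array([ 0.515 , -0.1826,  0.068 ]), array([ 0.4978, -0.2665,  0.068 ])]
```

Run:
```python
from h import *
t=ld('top');s=ld('scene')
np.set_printoptions(precision=4,suppress=True)
f=1/1.25
print('big foot',atz(t,332*f,361*f,.014),'turret',tri((t,319*f,362*f),(s,414*f,148*f)),'tip',tri((t,293*f,398*f),(s,420*f,126*f)))
print('small turret',tri((t,437*f,250*f),(s,370*f,273*f)))
print('kettle knob',tri((t,249*f,208*f),(s,534*f,227*f)), 'handle',atz(t,205*f,235*f,.12))
ax=np.array([.595,.1845])
T1=lambda x,y:(240+x/6.6-.42,160+y/6.6-.42)
for z in(.176,.18):
  m=atz(t,*T1(264,248),z);n=atz(t,*T1(293,272),z);print(m,n,np.degrees(np.arctan2(*(m-n)[[1,0]])),np.degrees(np.arctan2(*(m[:2]-ax)[::-1])))
crop(t,255,180,315,225,13,'t3.png')
```

```text
big foot [0.3475 0.2435 0.014 ] turret (array([0.3459, 0.2452, 0.2576]), [np.float64(0.0001002585414378124), np.float64(0.00010025854143775859)]) tip (array([0.2788, 0.2917, 0.2616]), [np.float64(0.001171143882821923), np.float64(0.0011711438828219184)])
small turret (array([0.5826, 0.0225, 0.1499]), [np.float64(0.0018900166026630937), np.float64(0.0018900166026631195)])
kettle knob (array([0.6523, 0.4099, 0.1964]), [np.float64(0.001012483532616938), np.float64(0.001012483532616948)]) handle [0.6081 0.5196 0.12  ]
[0.5805 0.2016 0.176 ] [0.5714 0.19   0.176 ] 51.619195249366484 130.26846835953262
[0.5798 0.2013 0.18  ] [0.5707 0.1898 0.18  ] 51.61919524936655 132.10317582911782
```

View pics/t3.png

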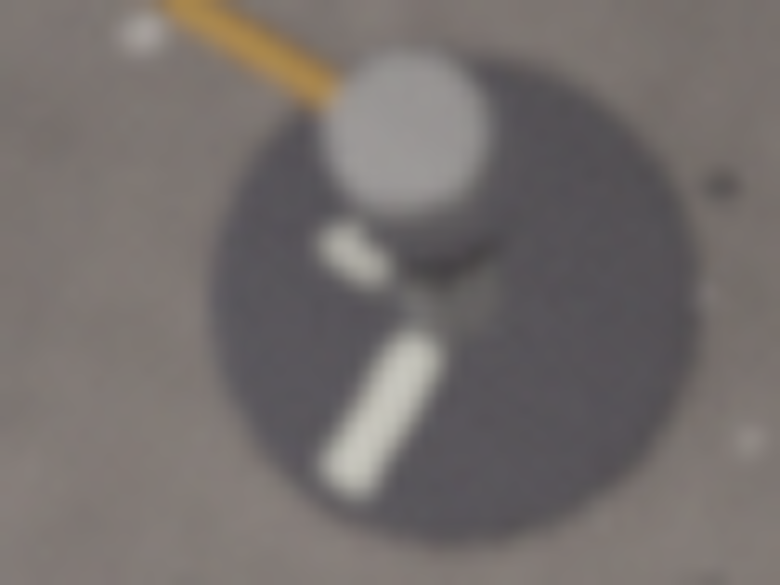

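```bash
cat >> h.py <<'E'
def yaw(R): return np.degrees(np.arctan2(R[1,0],R[0,0]))
def plan(p,y,n,p0=None,y0=None):
    s=state(); p0=s['tool_pos'] if p0 is None else np.array(p0); y0=yaw(s['tcp_rot']) if y0 is None else y0
    p=np.array(p); out=[]; dy=((y-y0+180)%360-180)/n; P=np.round((p-p0),4)
    cy=y0; cp=p0.copy().astype(float)
    for i in range(n):
        d=(p0+(p-p0)*(i+1)/n)-cp; a=np.radians(cy)
        r=[round(float(v),4) for v in (d[0]*np.cos(a)+d[1]*np.sin(a), d[0]*np.sin(a)-d[1]*np.cos(a), -d[2])]+[round(-dy,2)]
        out.append(r)
        cp=cp+np.array([r[0]*np.cos(a)+r[1]*np.sin(a), r[0]*np.sin(a)-r[1]*np.cos(a), -r[2]]); cy-=r[3]
    for i in range(0,n,5): print(sum(out[i:i+5],[]))
    print('end',np.round(cp,4),round(cy,2))
E
python3 -c "
from h import *
plan([.616,.221,.25],-30,12)"
```

```text
[-0.022, 0.0425, -0.0027, np.float64(8.41), -0.0156, 0.0452, -0.0026, np.float64(8.41), -0.0088, 0.047, -0.0027, np.float64(8.41), -0.0018, 0.0478, -0.0027, np.float64(8.41), 0.0052, 0.0476, -0.0026, np.float64(8.41)]
[0.0121, 0.0462, -0.0027, np.float64(8.41), 0.0187, 0.0441, -0.0027, np.float64(8.41), 0.025, 0.0408, -0.0027, np.float64(8.41), 0.0307, 0.0367, -0.0026, np.float64(8.41), 0.0357, 0.0318, -0.0027, np.float64(8.41)]
[0.0399, 0.0263, -0.0027, np.float64(8.41), 0.0434, 0.0201, -0.0026, np.float64(8.41)]
end [0.616 0.221 0.25 ] -30.04
```

Request:
send_rows --motion '[-0.022,0.0425,-0.003,8.4,-0.0156,0.045,-0.003,8.4,-0.009,0.047,-0.003,8.4,-0.002,0.048,-0.003,8.4,0.005,0.0475,-0.003,8.4]' --jaw 0.43

```text
time_s: 0.72
tool_pos: [0.3861, 0.4625, 0.2335]
tcp_rot: [[0.878, 0.479, -0.0], [0.479, -0.878, -0.0], [-0.0, 0.0, -1.0]]
wrist_force: [-0.3, 0.8, 0.2]
width: 0.0474
```

Request:
send_rows --motion '[0.012,0.046,-0.003,8.4,0.0187,0.044,-0.003,8.4,0.025,0.041,-0.003,8.4,0.0307,0.0367,-0.003,8.4,0.0357,0.032,-0.003,8.4]'

```text
time_s: 1.35
tool_pos: [0.5507, 0.2889, 0.2485]
tcp_rot: [[0.973, -0.232, -0.0], [-0.232, -0.973, -0.0], [-0.0, 0.0, -1.0]]
wrist_force: [1.0, -0.3, -1.1]
width: 0.0399
```

Request:
send_rows --motion '[0.04,0.0263,-0.003,8.4,0.0434,0.02,0.0,8.4,0,0,0,0]'

```text
time_s: 1.72
tool_pos: [0.6173, 0.2187, 0.2506]
tcp_rot: [[0.864, -0.503, -0.001], [-0.503, -0.864, -0.001], [-0.001, 0.001, -1.0]]
wrist_force: [-1.0, 0.7, 0.6]
width: 0.04
```

Run:
```python
from h import *
plan([.616,.221,.187],-30,3)
print(state()['wrist_force'])
c=cam('top');crop(c,240,140,360,220,6.6,'t4.png')
c=cam('scene');crop(c,310,140,410,220,7,'s4.png')
```

```text
[-0.0008, -0.0004, 0.0212, np.float64(-0.07), -0.0007, -0.0005, 0.0212, np.float64(-0.07), -0.0008, -0.0004, 0.0212, np.float64(-0.07)]
end [0.616 0.221 0.187] -30.0
[-1.00254407  0.73748602  0.64901197]
```

View pics/s4.png

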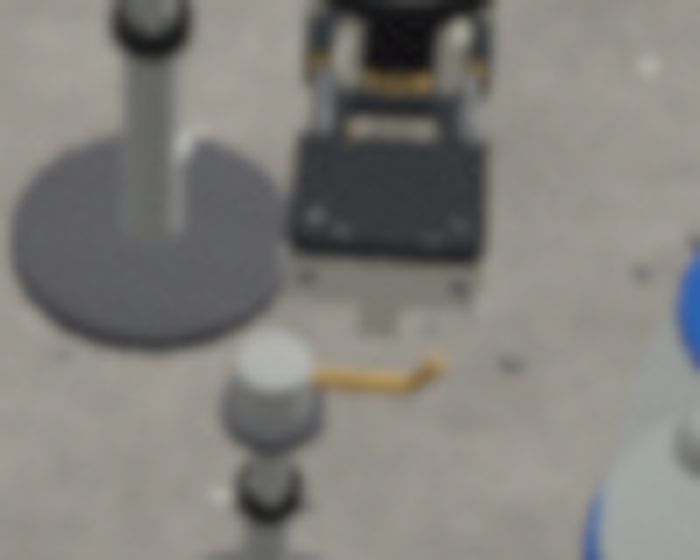

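View pics/t4.png

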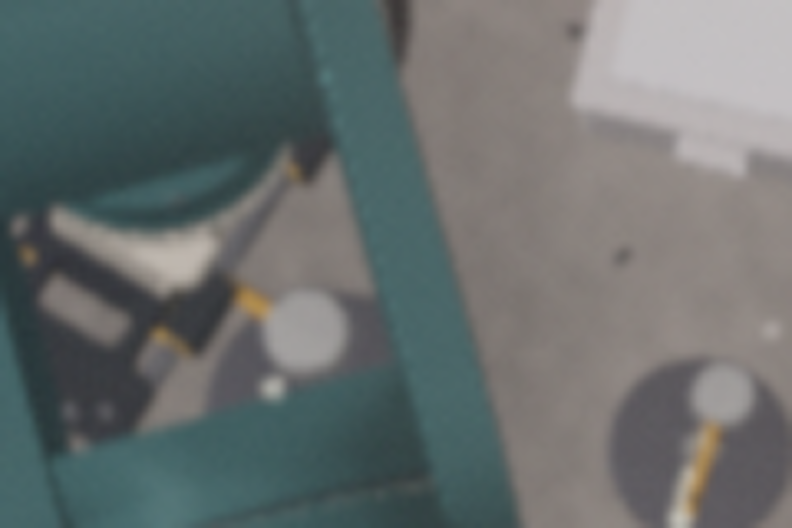

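The hook arm lies between the open fingers, with the turret clear. Going down now.

Request:
send_rows --motion '[0,0,0.02,0,-0.0008,-0.001,0.02,0,-0.0008,-0.0005,0.02,0,0,0,0.004,0]'

```text
time_s: 2.33
tool_pos: [0.6144, 0.2233, 0.1852]
tcp_rot: [[0.867, -0.498, -0.003], [-0.498, -0.867, -0.001], [-0.002, 0.002, -1.0]]
wrist_force: [-0.8, 0.4, -0.2]
width: 0.04
```

Run:
```python
from h import *
s=state();print(s['tool_pos'],s['wrist_force'],yaw(s['tcp_rot']))
c=cam('scene');crop(c,310,140,410,220,7,'s5.png')
```

```text
[0.61438404 0.22328248 0.18520575] [-0.81704301  0.40403401 -0.22323954] -29.889433604028078
```

View pics/s5.png

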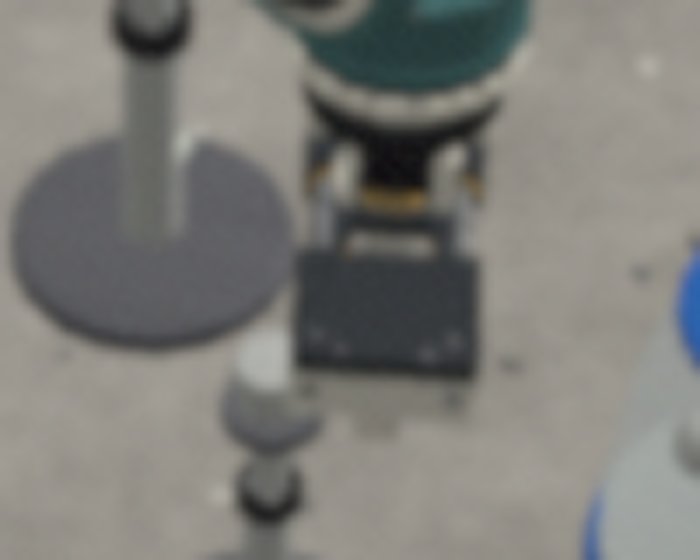

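Request:
send_rows --motion '[-0.005,0,0,0,-0.004,0,0,0,-0.003,0,0,0,-0.0015,0,0,0]'

```text
time_s: 2.88
tool_pos: [0.6034, 0.23, 0.188]
tcp_rot: [[0.867, -0.499, 0.001], [-0.499, -0.867, 0.0], [0.0, -0.0, -1.0]]
wrist_force: [1.5, -1.2, 0.5]
width: 0.0398
```

Request:
send_rows --motion '[-0.0045,0.002,0,-6,-0.0045,0.002,0,-6,-0.0045,0.002,0,-6,-0.0045,0.002,0,-6]'

```text
time_s: 3.38
tool_pos: [0.5845, 0.2291, 0.188]
tcp_rot: [[0.995, -0.1, 0.002], [-0.1, -0.995, 0.001], [0.002, -0.001, -1.0]]
wrist_force: [5.2, 1.7, -0.5]
width: 0.0398
```

```bash
cat >> h.py <<'E'
AX=np.array([.595,.1845])
def hk():
    s=state();p=s['tool_pos'];R=s['tcp_rot'];d=AX-p[:2];f=s['wrist_force']
    print('t %.2f axis in tool x,y: %.4f %.4f  hookdir(yaw+90) %.2f z %.4f w %.4f  F tool x,y: %.1f %.1f z %.1f'%(s['time_s'],d@R[:2,0],d@R[:2,1],yaw(R)+90,p[2],s['width'],f@R[:,0],f@R[:,1],f[2]))
E
python3 -c "
from h import *
hk()"
```

```text
t 3.38 axis in tool x,y: 0.0149 0.0433  hookdir(yaw+90) 84.27 z 0.1880 w 0.0398  F tool x,y: 5.0 -2.2 z -0.5
```

Request:
send_rows --motion '[-0.0045,0.002,0,-6,-0.0045,0.002,0,-6,-0.0045,0.002,0,-6,-0.0045,0.002,0,-6,-0.0045,0.002,0,-6]'

```text
time_s: 4.0
tool_pos: [0.5631, 0.2174, 0.188]
tcp_rot: [[0.911, 0.412, 0.001], [0.412, -0.911, 0.002], [0.002, -0.001, -1.0]]
wrist_force: [3.9, 4.7, -0.7]
width: 0.0399
```

Request:
send_rows --motion '[-0.0045,0.002,0,-6,-0.0045,0.002,0,-6,-0.0045,0.002,0,-6,-0.0022,0.001,0,-3,-0.0015,0.0005,0,-2]'

```text
time_s: 4.62
tool_pos: [0.5526, 0.2018, 0.188]
tcp_rot: [[0.68, 0.734, 0.001], [0.734, -0.68, 0.002], [0.002, -0.001, -1.0]]
wrist_force: [1.3, 6.4, 0.1]
width: 0.04
```

```bash
python3 -c "
from h import *
hk();c=cam('scene');crop(c,310,140,410,220,7,'s6.png')"
```

```text
t 4.62 axis in tool x,y: 0.0161 0.0429  hookdir(yaw+90) 137.18 z 0.1880 w 0.0400  F tool x,y: 5.6 -3.4 z 0.1
```

View pics/s6.png

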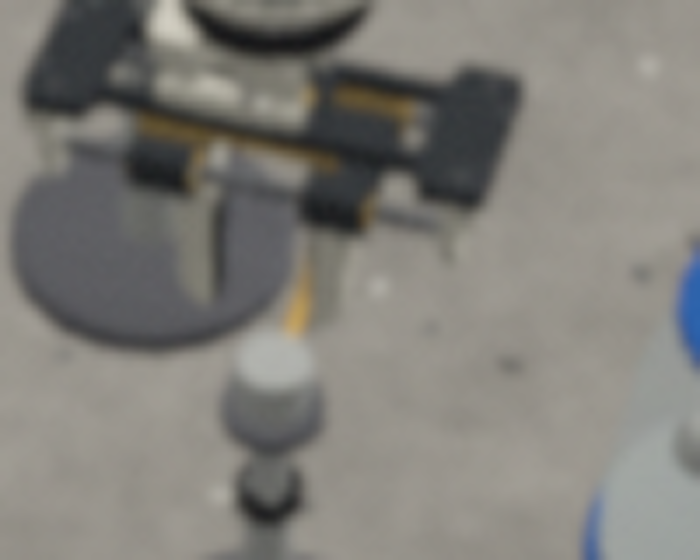

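Hook follows, pushed by the right finger (hook visible at crop (300,310)). I'll take small steps from here to the stop.

Request:
send_rows --motion '[-0.0022,0.0009,0,-3,-0.0022,0.0009,0,-3,-0.0015,0.0006,0,-2,-0.0008,0.0003,0,-1,-0.0008,0.0003,0,-1]'

```text
time_s: 5.3
tool_pos: [0.5503, 0.1941, 0.188]
tcp_rot: [[0.543, 0.84, 0.001], [0.84, -0.543, 0.002], [0.002, -0.0, -1.0]]
wrist_force: [-0.4, 6.0, 0.5]
width: 0.0399
```

Request:
send_rows --motion '[-0.0008,0.0003,0,-1,-0.0008,0.0003,0,-1,0,0,0,0]'

```text
time_s: 5.68
tool_pos: [0.5499, 0.1924, 0.188]
tcp_rot: [[0.513, 0.858, 0.0], [0.858, -0.513, 0.001], [0.001, -0.0, -1.0]]
wrist_force: [0.7, 5.6, 1.3]
width: 0.0403
```

```bash
python3 -c "
from h import *
hk()"
```

```text
t 5.67 axis in tool x,y: 0.0164 0.0428  hookdir(yaw+90) 149.12 z 0.1880 w 0.0403  F tool x,y: 5.2 -2.3 z 1.3
```

Request:
send_rows --motion '[-0.0006,0.0002,0,-0.8,-0.0006,0.0002,0,-0.8,-0.0003,0,0,0]'

```text
time_s: 6.05
tool_pos: [0.5495, 0.1909, 0.1879]
tcp_rot: [[0.489, 0.872, 0.001], [0.872, -0.489, 0.002], [0.002, -0.0, -1.0]]
wrist_force: [0.2, 6.5, 0.9]
width: 0.0397
```

Request:
send_rows --motion '[-0.0004,0,0,0,-0.0004,0,0,0]'

```text
time_s: 6.3
tool_pos: [0.5492, 0.1905, 0.188]
tcp_rot: [[0.489, 0.872, 0.001], [0.872, -0.489, 0.002], [0.002, -0.0, -1.0]]
wrist_force: [2.7, 9.1, -0.9]
width: 0.0398
```

```bash
python3 -c "
from h import *
hk()"
```

```text
t 6.30 axis in tool x,y: 0.0171 0.0429  hookdir(yaw+90) 150.71 z 0.1880 w 0.0398  F tool x,y: 9.2 -2.1 z -0.9
```

Request:
send_rows --motion '[-0.0004,0,0,0,0,0,0,0]'

```text
time_s: 6.55
tool_pos: [0.5492, 0.1905, 0.188]
tcp_rot: [[0.489, 0.872, 0.001], [0.872, -0.489, 0.003], [0.003, -0.0, -1.0]]
wrist_force: [4.2, 10.8, -1.2]
width: 0.0403
```

Request:
send_rows --motion '[-0.0004,0,0,0,0,0,0,0]'

```text
time_s: 6.8
tool_pos: [0.5491, 0.1903, 0.188]
tcp_rot: [[0.489, 0.872, 0.002], [0.872, -0.489, 0.003], [0.004, -0.0, -1.0]]
wrist_force: [5.2, 13.2, -1.5]
width: 0.0403
```

Force rose to 14 N with no further motion, at direction about 151°, which matches the stripe, so the hook is home. Backing off.

Request:
send_rows --motion '[0.002,0,0,0,0.005,0,0,0,0.007,0,0,0,0,0,-0.04,0,0,0,-0.04,0]' --jaw 0.45

```text
time_s: 7.42
tool_pos: [0.5555, 0.2013, 0.2684]
tcp_rot: [[0.49, 0.872, -0.001], [0.872, -0.49, -0.0], [-0.001, -0.001, -1.0]]
wrist_force: [0.2, -0.4, 0.2]
width: 0.0422
```

```bash
python3 -c "
from h import *
hk();plan([.508,-.227,.24],78.5,11)"
```

```text
t 7.42 axis in tool x,y: 0.0047 0.0426  hookdir(yaw+90) 150.68 z 0.2684 w 0.0422  F tool x,y: -0.3 0.4 z 0.2
[-0.0361, 0.0153, 0.0026, np.float64(-1.62), -0.0364, 0.0143, 0.0026, np.float64(-1.62), -0.0369, 0.0132, 0.0025, np.float64(-1.62), -0.0372, 0.0122, 0.0026, np.float64(-1.62), -0.0376, 0.0111, 0.0026, np.float64(-1.62)]
[-0.0379, 0.0101, 0.0026, np.float64(-1.62), -0.0381, 0.009, 0.0025, np.float64(-1.62), -0.0384, 0.0079, 0.0026, np.float64(-1.62), -0.0385, 0.0068, 0.0026, np.float64(-1.62), -0.0388, 0.0058, 0.0026, np.float64(-1.62)]
[-0.0389, 0.0046, 0.0026, np.float64(-1.62)]
end [ 0.508 -0.227  0.24 ] 78.5
```

Request:
send_rows --motion '[-0.036,0.0153,0.0025,-1.6,-0.0365,0.0143,0.0025,-1.6,-0.037,0.0132,0.0025,-1.6,-0.0372,0.0122,0.0025,-1.6,-0.0376,0.0111,0.0025,-1.6]' --jaw 0.66

```text
time_s: 8.05
tool_pos: [0.5336, 0.0053, 0.2551]
tcp_rot: [[0.363, 0.932, 0.0], [0.932, -0.363, -0.0], [-0.0, 0.0, -1.0]]
wrist_force: [0.2, 0.4, -0.3]
width: 0.0612
```

Request:
send_rows --motion '[-0.038,0.01,0.0025,-1.6,-0.038,0.009,0.0025,-1.6,-0.0384,0.008,0.0025,-1.6,-0.0385,0.007,0.0025,-1.6,-0.0388,0.006,0.0025,-1.6]'

```text
time_s: 8.68
tool_pos: [0.512, -0.1897, 0.2426]
tcp_rot: [[0.23, 0.973, 0.0], [0.973, -0.23, -0.0], [-0.0, 0.0, -1.0]]
wrist_force: [-0.6, -0.2, 0.3]
width: 0.0612
```

Request:
send_rows --motion '[-0.039,0.0045,0.0025,-1.8,0,0,0,0]'

```text
time_s: 8.93
tool_pos: [0.5072, -0.2293, 0.2396]
tcp_rot: [[0.202, 0.979, -0.001], [0.979, -0.202, 0.0], [-0.0, -0.001, -1.0]]
wrist_force: [0.1, 1.1, -0.6]
width: 0.0613
```

Run:
```python
from h import *
hk();plan([.508,-.227,.16],78.5,3)
c=cam('top');crop(c,240,150,340,230,7,'t7.png');crop(c,400,170,470,240,8,'t8.png')
c=cam('scene');crop(c,310,155,400,225,8,'s7.png');crop(c,170,190,250,270,7,'s8.png')
```

```text
t 8.93 axis in tool x,y: 0.4230 0.0024  hookdir(yaw+90) 168.34 z 0.2396 w 0.0613  F tool x,y: 1.1 -0.1 z -0.6
[0.0008, 0.0001, 0.0265, np.float64(-0.05), 0.0008, 0.0001, 0.0266, np.float64(-0.05), 0.0008, 0.0001, 0.0265, np.float64(-0.05)]
end [ 0.508 -0.227  0.16 ] 78.49
```

View pics/t7.png

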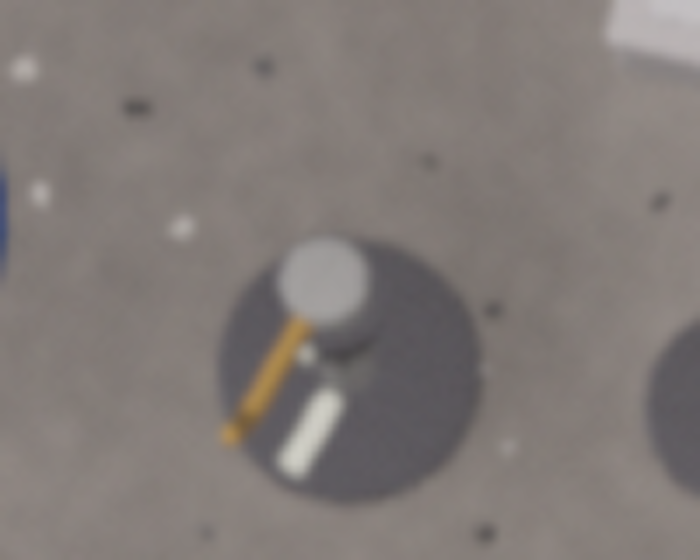

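View pics/s7.png

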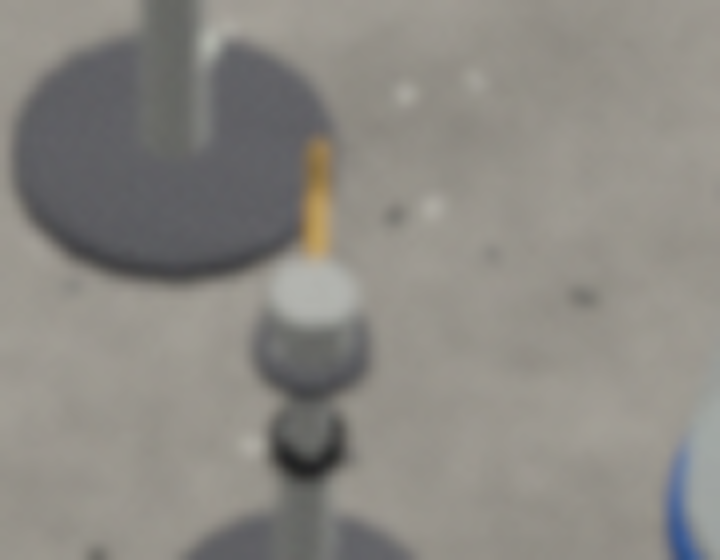

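View pics/s8.png

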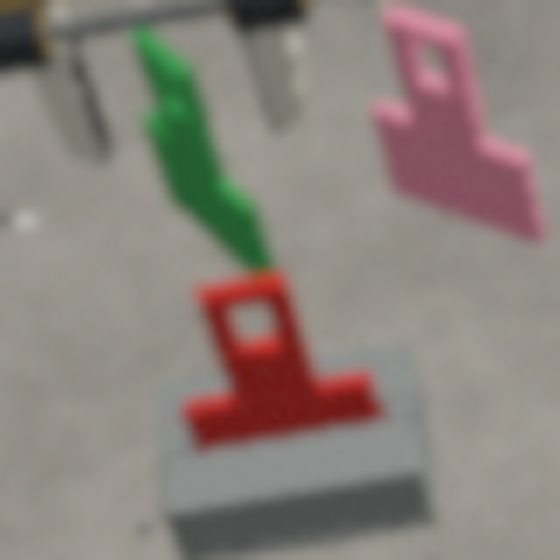

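Run:
```python
from h import *
np.set_printoptions(precision=4,suppress=True)
t=ld('top');s=ld('scene')
a=tri((t,240+231/7-.43,150+436/7-.43),(s,310+318/8-.44,155+143/8-.44));b=tri((t,240+324/7-.43,150+280/7-.43),(s,310+313/8-.44,155+295/8-.44))
print('tip',a,'turret',b); d=a[0]-b[0];print(np.hypot(d[0],d[1]),np.degrees(np.arctan2(d[1],d[0])))
tt=[atz(t,240+x/7-.43,150+y/7-.43,.014) for x,y in((330,395),(291,472))];d=tt[1]-tt[0];print('stripe',tt,np.degrees(np.arctan2(d[1],d[0])))
for z in(0.0,.06,.12):print('green',atz(t,545*.8,356*.8,z))
```

```text
tip (array([0.5369, 0.215 , 0.2115]), [np.float64(5.441784162317204e-05), np.float64(5.441784162313259e-05)]) turret (array([0.5955, 0.1846, 0.2028]), [np.float64(5.01624122349146e-05), np.float64(5.016241223489132e-05)])
0.06602576968626686 152.500369911593
stripe [array([0.584 , 0.1917, 0.014 ]), array([0.5517, 0.2066, 0.014 ])] 155.19593347615395
green [ 0.3685 -0.2401  0.    ]
green [ 0.3678 -0.2257  0.06  ]
green [ 0.3672 -0.2113  0.12  ]
```

View pics/t8.png

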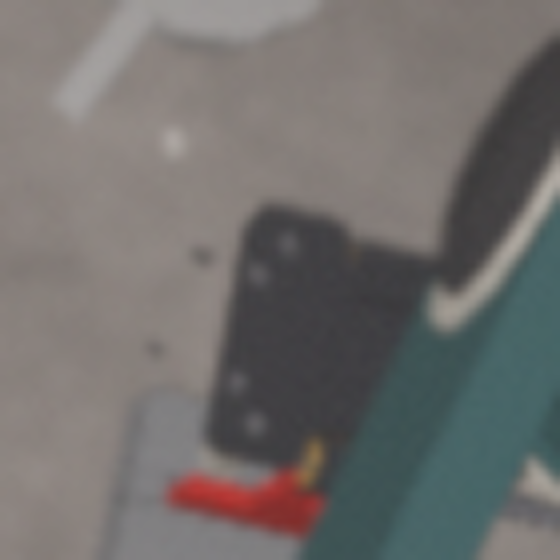

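Request:
send_rows --motion '[0.001,0.0005,0.04,0,0.001,0,0.04,0,0,0,0.04,0,0,0,0.025,0,0,0,0.0095,0]'

```text
time_s: 9.65
tool_pos: [0.5083, -0.2243, 0.0845]
tcp_rot: [[0.199, 0.98, -0.001], [0.98, -0.199, 0.001], [0.001, -0.001, -1.0]]
wrist_force: [0.0, -0.5, 0.5]
width: 0.0615
```

Run:
```python
from h import *
s=state();print(s['tool_pos'],s['wrist_force'],yaw(s['tcp_rot']))
c=cam('scene');crop(c,170,190,250,270,7,'s9.png')
```

```text
[ 0.50825083 -0.22431558  0.08450572] [ 0.01972069 -0.45283508  0.48480781] 78.53161514862319
```

View pics/s9.png

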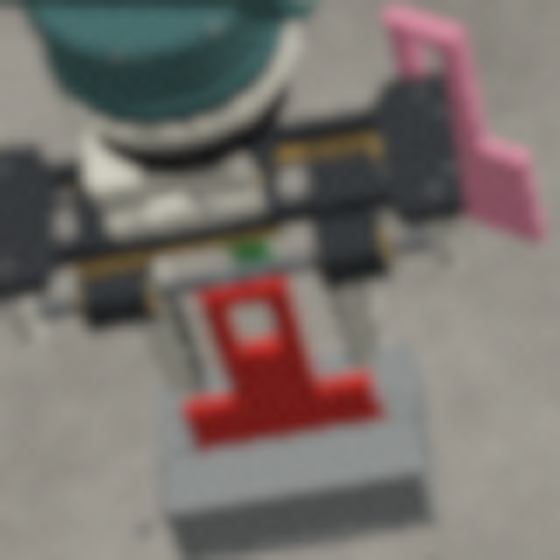

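```bash
cat >> h.py <<'E'
def wire(c,img,pts,x0,y0,k,col):
    q=proj(c,pts); q=((q-[x0,y0]+.5)*k).astype(int); cv2.polylines(img,[q.reshape(-1,1,2)],True,col,1)
def scr(o,yw,dx):
    a=np.radians(yw); Y=np.array([np.cos(a),np.sin(a),0]); X=np.array([np.sin(a),-np.cos(a),0])
    pr=[(-40,36),(-40,62),(-18,62),(-18,136),(18,136),(18,62),(40,62),(40,36)]
    sl=[(-8,96),(-8,128),(8,128),(8,96)]
    f=lambda L:[np.array(o)+Y*y/1e3+X*dx+np.array([0,0,z/1e3]) for y,z in L]
    return f(pr),f(sl)
E
python3 - <<'E'
from h import *
c=ld('scene'); im=cv2.resize(c['frame'][190:270,170:250,::-1],None,fx=7,fy=7,interpolation=cv2.INTER_CUBIC)
for dx,col in((.004,(255,255,0)),(-.004,(0,255,255))):
    for w in scr([.508,-.2255,.006],78.5,dx): wire(c,im,w,170,190,7,col)
s=state();p=s['tool_pos'];R=s['tcp_rot']
for sg in(-1,1):
    wire(c,im,[p+R[:,0]*sg*a+R[:,1]*b for a,b in((.0308,-.0075),(.0308,.0075),(.048,.0075),(.048,-.0075))],170,190,7,(255,0,255))
cv2.imwrite('pics/s10.png',im)
E
```

```text
(no output)
```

View pics/s10.png

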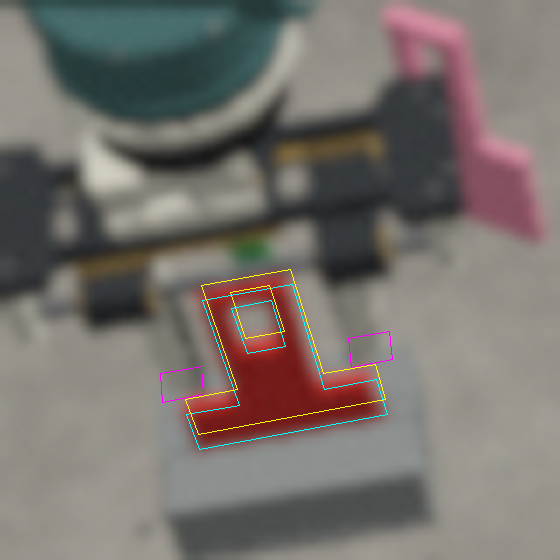

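Request:
send_rows --motion '[-0.0025,0,0,0,0,0,0,0]'

```text
time_s: 9.95
tool_pos: [0.5084, -0.2283, 0.087]
tcp_rot: [[0.2, 0.98, 0.002], [0.98, -0.2, -0.001], [-0.0, 0.002, -1.0]]
wrist_force: [1.1, -1.1, -0.6]
width: 0.0615
```

Request:
send_rows --motion '[0,0,0,0,0,0,0,0,0,0,0,0,0,0,0,0]' --jaw 0.3 --force 20

```text
time_s: 10.45
tool_pos: [0.5079, -0.2281, 0.0858]
tcp_rot: [[0.2, 0.98, 0.0], [0.98, -0.2, -0.0], [-0.0, 0.0, -1.0]]
wrist_force: [0.2, -0.1, 0.7]
width: 0.0359
```

Request:
send_rows --motion '[0,0,-0.008,0,0,0,-0.012,0,0,0,-0.015,0,0,0,-0.02,0,0,0,-0.03,0]' --jaw 0.2

```text
time_s: 11.08
tool_pos: [0.5076, -0.2279, 0.172]
tcp_rot: [[0.2, 0.98, -0.0], [0.98, -0.2, 0.0], [0.0, -0.0, -1.0]]
wrist_force: [0.5, -0.8, -0.6]
width: 0.0358
```

Run:
```python
from h import *
s=state();print(s['tool_pos'],s['wrist_force'],s['width'])
a=np.radians(152); print(AX+.1*np.array([np.cos(a),np.sin(a)]))
y=62
plan([.507,-.1,.28],70,5)
plan([.507,.2315,.28],62,9,[.507,-.1,.28],70)
c=cam('scene');crop(c,170,170,250,250,7,'s11.png')
```

```text
[ 0.50762957 -0.22793294  0.17198432] [ 0.51588602 -0.81495339 -0.57172666] 0.03583299280558285
[0.50670524 0.23144716]
[0.025, -0.0052, -0.0216, np.float64(1.69), 0.0249, -0.006, -0.0216, np.float64(1.69), 0.0247, -0.0067, -0.0216, np.float64(1.69), 0.0245, -0.0074, -0.0216, np.float64(1.69), 0.0243, -0.0082, -0.0216, np.float64(1.69)]
end [ 0.507 -0.1    0.28 ] 70.02
[0.0346, -0.0126, -0.0, 0.89, 0.0344, -0.0131, -0.0, 0.89, 0.0342, -0.0137, -0.0, 0.89, 0.034, -0.0142, -0.0, 0.89, 0.0338, -0.0147, -0.0, 0.89]
[0.0335, -0.0153, -0.0, 0.89, 0.0333, -0.0157, -0.0, 0.89, 0.033, -0.0163, -0.0, 0.89, 0.0328, -0.0168, -0.0, 0.89]
end [0.507  0.2315 0.28  ] 61.99
```

View pics/s11.png

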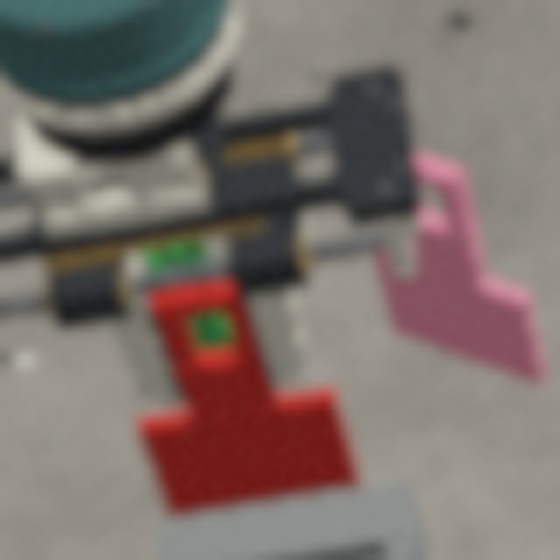

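Scraper is out of the block and gripped upright. Carrying it over.

Request:
send_rows --motion '[0.025,-0.005,-0.0215,1.7,0.025,-0.006,-0.0215,1.7,0.0247,-0.0067,-0.0215,1.7,0.0245,-0.0075,-0.0215,1.7,0.0243,-0.008,-0.0215,1.7]'

```text
time_s: 11.75
tool_pos: [0.5074, -0.0992, 0.2798]
tcp_rot: [[0.343, 0.939, 0.001], [0.939, -0.343, -0.0], [0.0, 0.001, -1.0]]
wrist_force: [0.2, 0.6, -1.3]
width: 0.0357
```

Request:
send_rows --motion '[0.0346,-0.0126,0,0.9,0.0344,-0.013,0,0.9,0.0342,-0.0137,0,0.9,0.034,-0.0142,0,0.9,0.0338,-0.0147,0,0.9]'

```text
time_s: 12.38
tool_pos: [0.5076, 0.0853, 0.2791]
tcp_rot: [[0.416, 0.91, 0.001], [0.91, -0.416, 0.0], [0.0, 0.001, -1.0]]
wrist_force: [0.3, -1.0, -0.8]
width: 0.0359
```

Request:
send_rows --motion '[0.0335,-0.0153,0,0.9,0.0333,-0.0157,0,0.9,0.033,-0.0163,0,0.9,0.0328,-0.0168,0,0.9,0,0,0,0]'

```text
time_s: 13.0
tool_pos: [0.5077, 0.2332, 0.2785]
tcp_rot: [[0.469, 0.883, -0.0], [0.883, -0.469, 0.0], [0.0, -0.0, -1.0]]
wrist_force: [0.4, -0.9, -1.4]
width: 0.0359
```

Run:
```python
from h import *
hk()
c=cam('scene');crop(c,300,130,400,210,7,'s12.png')
plan([.5067,.2314,.168],62,4)
```

```text
t 13.00 axis in tool x,y: -0.0021 0.0999  hookdir(yaw+90) 152.01 z 0.2785 w 0.0359  F tool x,y: -0.6 0.7 z -1.4
[-0.0003, -0.0002, 0.0276, np.float64(-0.01), -0.0003, -0.0001, 0.0277, np.float64(-0.01), -0.0003, -0.0002, 0.0276, np.float64(-0.01), -0.0002, -0.0002, 0.0277, np.float64(-0.01)]
end [0.5067 0.2314 0.168 ] 62.02
```

View pics/s12.png

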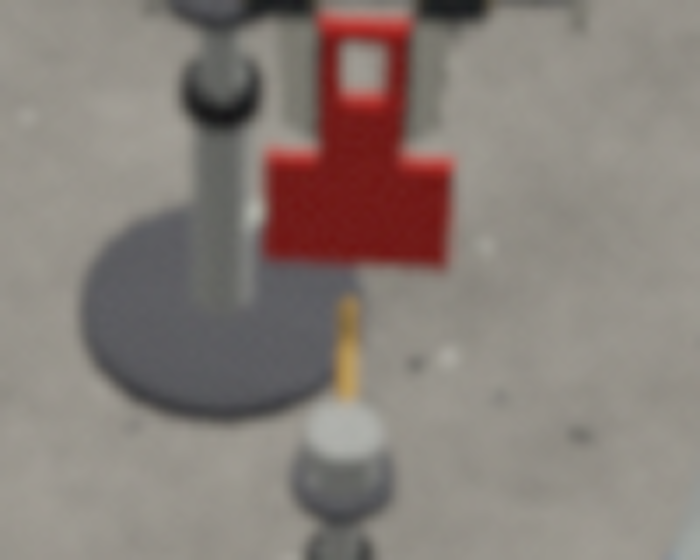

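Request:
send_rows --motion '[-0.0007,0,0.03,0,-0.0007,0,0.03,0,-0.0007,0,0.03,0,0,0,0.0185,0,0,0,0,0]'

```text
time_s: 13.68
tool_pos: [0.5068, 0.2289, 0.169]
tcp_rot: [[0.472, 0.882, -0.001], [0.882, -0.472, -0.001], [-0.001, -0.001, -1.0]]
wrist_force: [-0.1, -0.6, -0.8]
width: 0.0359
```

Run:
```python
from h import *
hk();hk()
c=cam('scene');crop(c,310,140,390,210,8,'s13.png')
c=cam('top');crop(c,240,150,340,230,7,'t13.png')
```

```text
t 13.68 axis in tool x,y: 0.0024 0.0987  hookdir(yaw+90) 151.84 z 0.1690 w 0.0359  F tool x,y: -0.6 0.2 z -0.8
t 13.68 axis in tool x,y: 0.0024 0.0987  hookdir(yaw+90) 151.84 z 0.1690 w 0.0359  F tool x,y: -0.6 0.2 z -0.8
```

View pics/s13.png

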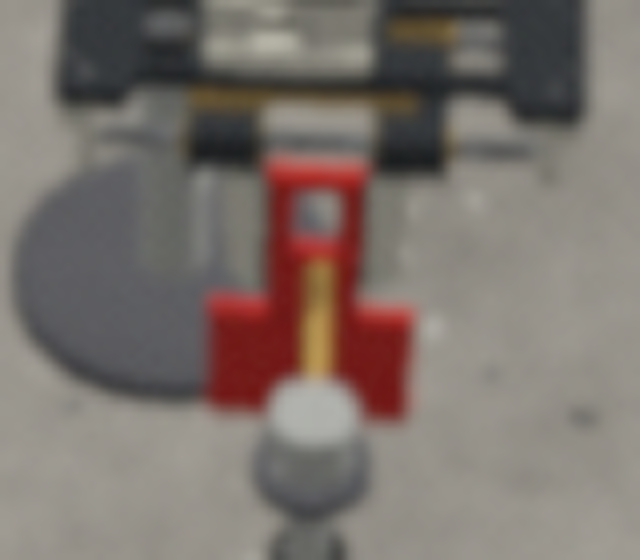

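View pics/t13.png

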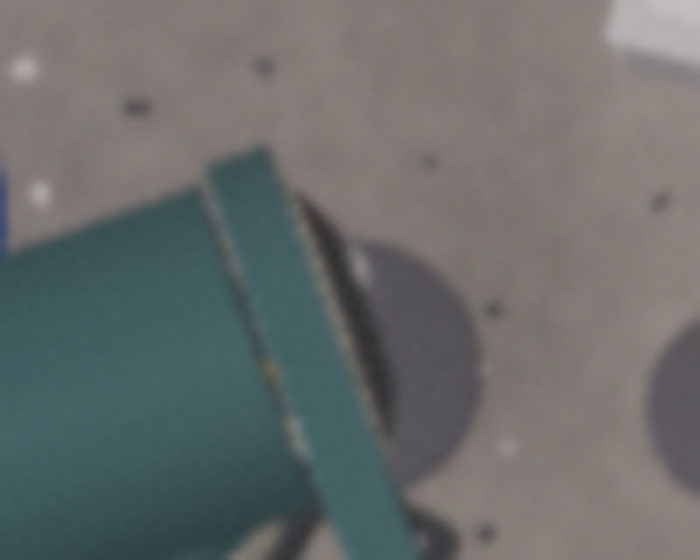

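Request:
send_rows --motion '[0,0,0,0,0,0,0,0]'

```text
time_s: 14.02
tool_pos: [0.5073, 0.2297, 0.1704]
tcp_rot: [[0.471, 0.882, 0.001], [0.882, -0.471, 0.0], [0.001, 0.001, -1.0]]
wrist_force: [0.4, 0.4, -1.2]
width: 0.0356
```

```bash
cat >> h.py <<'E'
def hookpts(az,h=152,ax=AX):
    a=np.radians(h); u=np.array([np.cos(a),np.sin(a),0]); n=np.array([-u[1],u[0],0]); z=np.array([0,0,1.]); A=np.array([*ax,az])
    L=[A+u*r+z*q for r,q in((.016,0),(.056,0),(.065,.013))]
    return [p+n*.004 for p in L]+[p-n*.004 for p in L[::-1]]
def over(name,box,k,out,az=.195,h=152,off=.0482):
    c=cam(name);x0,y0,x1,y1=box; im=cv2.resize(c['frame'][y0:y1,x0:x1,::-1],None,fx=k,fy=k,interpolation=cv2.INTER_CUBIC)
    s=state();p=s['tool_pos'].copy();p[2]+=off-.128
    for dx,col in((.004,(255,255,0)),(-.004,(0,255,255))):
        for w in scr(p,yaw(s['tcp_rot']),dx): wire(c,im,w,x0,y0,k,col)
    wire(c,im,hookpts(az,h),x0,y0,k,(0,255,0)); cv2.imwrite('pics/'+out,im)
E
python3 - <<'E'
from h import *
hk(); over('scene',(310,140,390,210),8,'s14.png'); hk()
E
```

```text
t 14.03 axis in tool x,y: 0.0015 0.0986  hookdir(yaw+90) 151.88 z 0.1704 w 0.0356  F tool x,y: 0.6 0.2 z -1.2
t 14.07 axis in tool x,y: 0.0016 0.0987  hookdir(yaw+90) 151.88 z 0.1702 w 0.0358  F tool x,y: 0.6 0.1 z -0.4
```

View pics/s14.png

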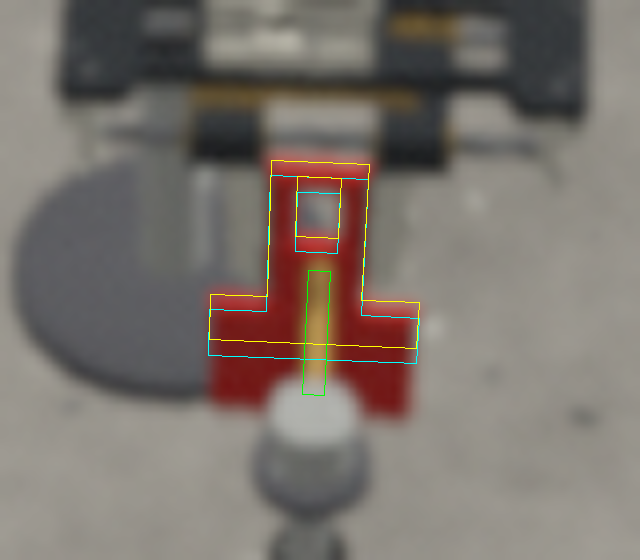

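Request:
send_rows --motion '[0.002,0.006,0,0,0,0.008,0,0,0,0.006,0,0,0,0,0,0]'

```text
time_s: 14.58
tool_pos: [0.526, 0.2216, 0.1695]
tcp_rot: [[0.472, 0.882, -0.0], [0.882, -0.472, -0.0], [-0.0, -0.0, -1.0]]
wrist_force: [-0.5, 0.4, -0.8]
width: 0.0357
```

Run:
```python
from h import *
hk(); over('scene',(310,140,390,210),8,'s15.png'); hk()
```

```text
t 14.57 axis in tool x,y: -0.0001 0.0783  hookdir(yaw+90) 151.84 z 0.1695 w 0.0357  F tool x,y: 0.1 -0.6 z -0.8
t 14.62 axis in tool x,y: -0.0002 0.0786  hookdir(yaw+90) 151.85 z 0.1695 w 0.0360  F tool x,y: -0.4 0.3 z -1.2
```

View pics/s15.png

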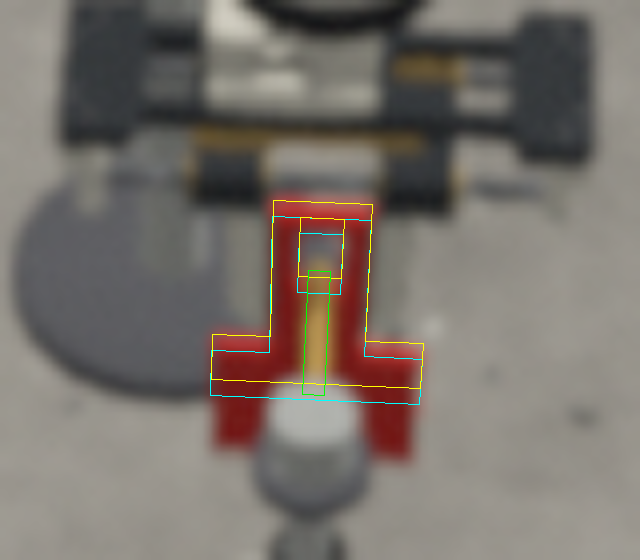

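Request:
send_rows --motion '[0,0.004,0,0,0,0.004,0,0,0,0.004,0,0,0,0,0,0]'

```text
time_s: 15.12
tool_pos: [0.5364, 0.2161, 0.1696]
tcp_rot: [[0.472, 0.882, -0.0], [0.882, -0.472, -0.0], [-0.0, -0.0, -1.0]]
wrist_force: [-0.1, -0.5, -0.6]
width: 0.036
```

Request:
send_rows --motion '[0,0.004,0,0,0,0.004,0,0,0,0.004,0,0,0,0,0,0]'

```text
time_s: 15.62
tool_pos: [0.547, 0.2104, 0.1696]
tcp_rot: [[0.472, 0.882, -0.0], [0.882, -0.472, -0.0], [-0.0, -0.0, -1.0]]
wrist_force: [0.5, 0.5, -0.7]
width: 0.0363
```

Run:
```python
from h import *
hk(); over('scene',(310,140,390,210),8,'s16.png'); hk()
```

```text
t 15.62 axis in tool x,y: -0.0002 0.0545  hookdir(yaw+90) 151.86 z 0.1696 w 0.0363  F tool x,y: 0.7 0.2 z -0.7
t 15.68 axis in tool x,y: -0.0002 0.0547  hookdir(yaw+90) 151.86 z 0.1696 w 0.0362  F tool x,y: -0.5 -0.6 z -2.0
```

View pics/s16.png

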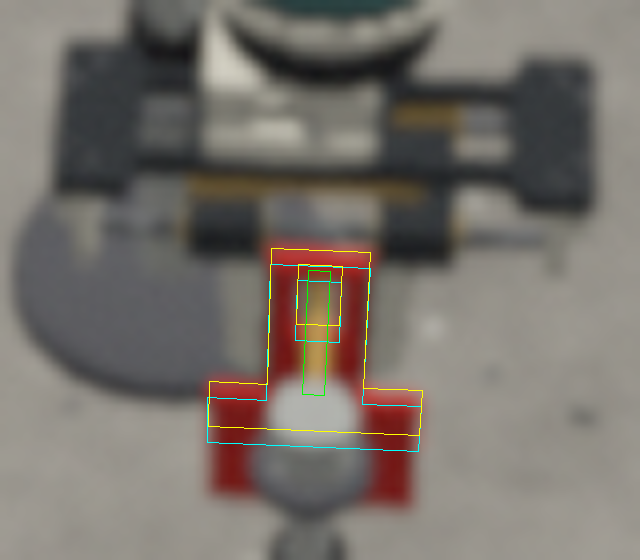

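Request:
send_rows --motion '[0,0.004,0,0,0,0.004,0,0,0,0.004,0,0,0,0,0,0]'

```text
time_s: 16.18
tool_pos: [0.5576, 0.2048, 0.1696]
tcp_rot: [[0.472, 0.882, -0.0], [0.882, -0.472, -0.0], [-0.0, -0.0, -1.0]]
wrist_force: [-0.4, -0.2, -1.0]
width: 0.0355
```

Request:
send_rows --motion '[0,0,0.004,0,0,0,0.004,0,0,0,0.003,0,0,0,0.002,0,0,0,0,0]'

```text
time_s: 16.8
tool_pos: [0.5573, 0.205, 0.1565]
tcp_rot: [[0.471, 0.882, -0.0], [0.882, -0.471, -0.0], [-0.0, -0.0, -1.0]]
wrist_force: [-0.1, -0.6, -1.2]
width: 0.036
```

Run:
```python
from h import *
hk(); over('scene',(310,140,390,210),8,'s17.png'); hk()
```

```text
t 16.80 axis in tool x,y: -0.0003 0.0429  hookdir(yaw+90) 151.88 z 0.1565 w 0.0360  F tool x,y: -0.6 0.2 z -1.2
t 16.85 axis in tool x,y: -0.0003 0.0428  hookdir(yaw+90) 151.88 z 0.1566 w 0.0363  F tool x,y: -0.1 -0.4 z -1.0
```

View pics/s17.png

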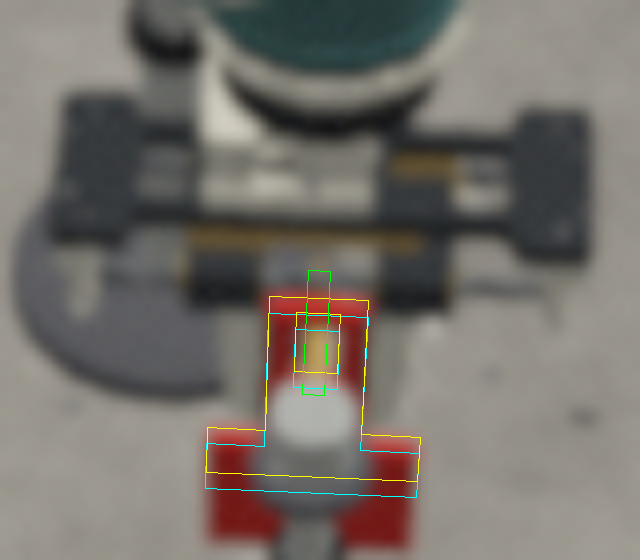

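Request:
send_rows --motion '[0,0,0.002,0,0,0,0.001,0,0,0,0.001,0,0,0,0,0]'

```text
time_s: 17.35
tool_pos: [0.5574, 0.2049, 0.1526]
tcp_rot: [[0.471, 0.882, -0.0], [0.882, -0.471, -0.0], [-0.0, -0.0, -1.0]]
wrist_force: [-0.4, 0.2, -2.1]
width: 0.0361
```

Request:
send_rows --motion '[0,0,0.001,0,0,0,0,0]'

```text
time_s: 17.6
tool_pos: [0.5573, 0.2049, 0.1516]
tcp_rot: [[0.471, 0.882, -0.0], [0.882, -0.471, -0.0], [-0.0, -0.0, -1.0]]
wrist_force: [-0.2, -0.7, -0.6]
width: 0.0362
```

Request:
send_rows --motion '[0,0,0.001,0,0,0,0,0]'

```text
time_s: 17.85
tool_pos: [0.5573, 0.2049, 0.1505]
tcp_rot: [[0.471, 0.882, -0.0], [0.882, -0.471, -0.0], [-0.0, -0.0, -1.0]]
wrist_force: [0.1, 0.2, -1.8]
width: 0.0359
```

Request:
send_rows --motion '[0,0,0.001,0,0,0,0,0]'

```text
time_s: 18.1
tool_pos: [0.5574, 0.2049, 0.1497]
tcp_rot: [[0.471, 0.882, 0.0], [0.882, -0.471, 0.0], [0.0, 0.0, -1.0]]
wrist_force: [-0.7, 1.1, -0.7]
width: 0.0359
```

Request:
send_rows --motion '[0,0,0.0007,0,0,0,0,0]'

```text
time_s: 18.35
tool_pos: [0.5575, 0.205, 0.1494]
tcp_rot: [[0.471, 0.882, 0.001], [0.882, -0.471, 0.0], [0.0, 0.0, -1.0]]
wrist_force: [-2.3, -0.1, 4.8]
width: 0.0359
```

Request:
send_rows --motion '[0,0,0.0007,0,0,0,0,0]'

```text
time_s: 18.6
tool_pos: [0.5576, 0.2051, 0.1492]
tcp_rot: [[0.471, 0.882, 0.001], [0.882, -0.471, 0.0], [0.001, 0.001, -1.0]]
wrist_force: [-3.7, -1.0, 9.1]
width: 0.0358
```

The scraper bears on the hook: +9 N upward and z has stopped changing. Easing to a light bearing load, then releasing.

Request:
send_rows --motion '[0,0,-0.0006,0,0,0,0,0]'

```text
time_s: 18.85
tool_pos: [0.5575, 0.205, 0.1493]
tcp_rot: [[0.471, 0.882, 0.001], [0.882, -0.471, 0.0], [0.0, 0.0, -1.0]]
wrist_force: [-1.4, 0.2, 6.0]
width: 0.036
```

Request:
send_rows --motion '[0,0,0,0,0,0,0,0,0,0,0,0,0,0,0,0]' --jaw 0.65

```text
time_s: 19.35
tool_pos: [0.5573, 0.2049, 0.1487]
tcp_rot: [[0.471, 0.882, -0.0], [0.882, -0.471, -0.0], [-0.0, -0.0, -1.0]]
wrist_force: [-0.3, 0.8, -0.9]
width: 0.0604
```

Run:
```python
from h import *
hk(); over('scene',(310,140,390,210),8,'s18.png')
```

```text
t 19.35 axis in tool x,y: -0.0003 0.0428  hookdir(yaw+90) 151.88 z 0.1487 w 0.0604  F tool x,y: 0.6 -0.7 z -0.9
```

View pics/s18.png

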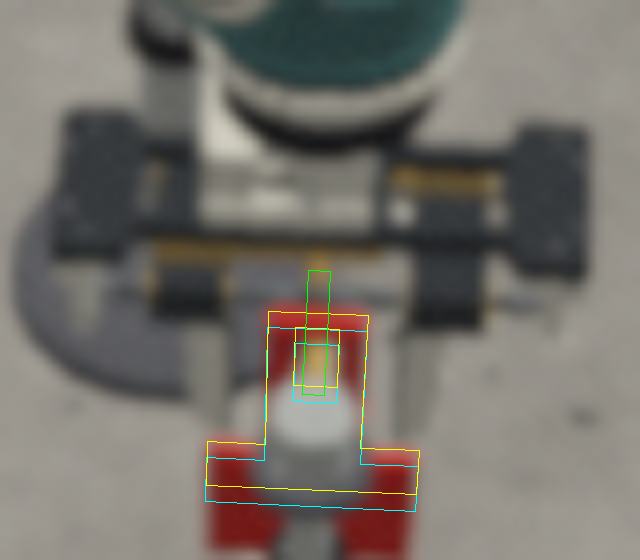

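Request:
send_rows --motion '[0,0,-0.01,0,0,0,-0.02,0,0,0,-0.03,0,0,0,-0.03,0,0,0,-0.03,0]'

```text
time_s: 20.02
tool_pos: [0.5573, 0.2049, 0.2717]
tcp_rot: [[0.471, 0.882, 0.001], [0.882, -0.471, 0.0], [0.001, 0.001, -1.0]]
wrist_force: [0.1, 0.6, 0.5]
width: 0.0604
```

Request:
send_rows --motion '[0,0,-0.02,0,0,-0.04,-0.01,0,0,-0.05,0,0,0,-0.05,0,0,0,0,0,0]'

```text
time_s: 20.65
tool_pos: [0.4319, 0.272, 0.3001]
tcp_rot: [[0.469, 0.883, 0.001], [0.883, -0.469, 0.001], [0.001, 0.001, -1.0]]
wrist_force: [0.1, -0.5, -0.6]
width: 0.0605
```

Run:
```python
from h import *
hk()
c=cam('scene');crop(c,310,140,400,220,7,'s19.png');crop(c,0,0,640,400,1.25,'s19f.png')
c=cam('top');crop(c,240,150,340,230,7,'t19.png')
```

```text
t 20.65 axis in tool x,y: -0.0008 0.1851  hookdir(yaw+90) 152.03 z 0.3001 w 0.0605  F tool x,y: -0.4 0.4 z -0.6
```

View pics/s19.png

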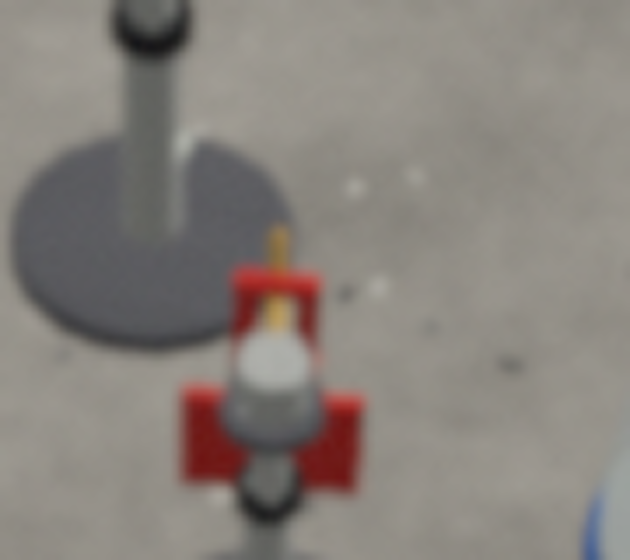

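View pics/t19.png

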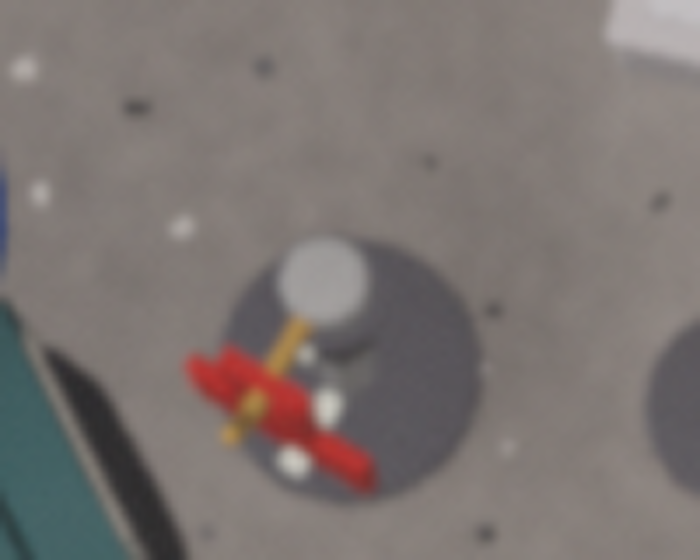

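View pics/s19f.png

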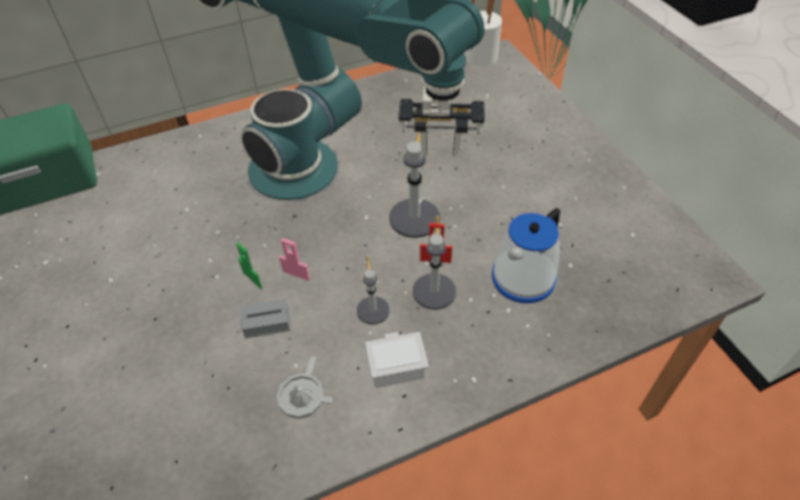

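The scraper hangs on the hook. The tip is at (231,436) in the top crop, the same pixel as after homing, and the other objects haven't moved. I'll let it settle briefly, check once more and hand in.

Request:
send_rows --motion '[0,0,0,0,0,0,0,0,0,0,0,0,0,0,0,0,0,0,0,0]'

```text
time_s: 21.38
tool_pos: [0.434, 0.2709, 0.2988]
tcp_rot: [[0.472, 0.882, -0.0], [0.882, -0.472, -0.0], [-0.0, -0.0, -1.0]]
wrist_force: [-0.2, -0.3, 0.3]
width: 0.0601
```

Run:
```python
from h import *
a=ld('top')['frame'].astype(int);b=cam('top')['frame'].astype(int);d=abs(a-b)[180:225,260:310];print('stand region maxdiff',d.max(),d.mean())
s=state();print(s['wrist_force'])
print(job_done())
```

```text
stand region maxdiff 23 0.9158518518518518
[ 0.25172821 -0.43841814  0.09786251]
the job is handed in; nothing more can be done
None
```

The job is done and handed in at about 21.4 s: the red scraper hangs on the middle stand's hook, with the hook home and the robot clear.

- **Hook:** I turned it counter-clockwise with about 5–7 N. It stopped moving while the force rose to about 14 N, so I took that as the stop and backed off. Its direction measured about 152°. The stripe measured 151° and then 155° in two blurred readings, and the two look parallel in the image.
- **Scraper:** I lifted it out of the block, threaded the slot over the hook without noticeable contact force, and lowered it. It bore on the hook with about +9 N upward; I eased that to 6 N, then let go.
- **Last checks:**
  - The hook tip is at the same pixel as after homing.
  - The scraper hangs square on the arm. Between two pictures about 0.7 s apart, the stand region changed little on average (0.9 grey levels, at most 23); I didn't follow up that maximum.
  - The wrist force is about zero.
  - The kettle, tub and squeezer look unmoved in the scene image.
  - No check failed.

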